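Chock the roller on the inspection ramp and drop its stop pins

ROBOT

A 6-joint arm with a two-finger parallel gripper is mounted at the origin on a cart in front of the work surface, level with it; the furniture and walls round the work are solid. World frame = base frame: x ahead of the robot, y to its left, z up, the work surface at z = 0. Lengths are in m, angles in rad, forces in N, time in s.
With the tool pointing down it reaches from about 0.3 to 0.875 m from the base axis. Payload 6.4 kg.
Tool frame: the origin (TCP) lies between the finger pads; the fingertips stand 25 mm ahead of it and the grasp point (between the pads) lies 6 mm ahead of it; z points along the fingers, y is the line along which they close (so a half turn about z gives the same grasp; the last joint's range is limited). The gripper opens to 85 mm and grips with 20 to 120 N. Pads are 22 mm wide; open, the fingers measure 114 mm over their backs; the gripper's body (76 mm by 85 mm) begins 54 mm behind the grasp point. The pads swing forward as they close: fully open they stand 13 mm farther back than shut.
Start: joints at [0.962, 0.181, 1.607, -0, 1.354, -0.206], TCP at [0.225, 0.529, 0.256] pointing down, gripper open.
Joint ranges: [-2.99, 2.99], [-0.89, 2.07], [0.3, 2.58], [-1.14, 4.28], [0, 2.63], [-3.12, 3.12]. Speed limits (rad/s): [2.57, 2.57, 3.01, 3.14, 3.14, 3.14].

INTERFACE

Orientations are given as a unit quaternion [w, x, y, z].
In Python, from bench import ctrl gives the robot as it stands.
- The arm moves only by the tool servo_tool, never from a script. Its argument "series" is text: rows parted by semicolons, each of 7 numbers parted by spaces: the gripper command: -1 is fully open, 1 is shut, values between are in proportion, then the shift along the tool's x, y, z in m, then the turn, a rotation vector about the tool's x, y, z in degrees. A call has 1 to 12 rows; each row is the pose to reach, as a shift and turn from the pose commanded when the call began, along the tool's axes at that moment; what a row does not reach only later rows make up. A row lasts 1/12 s, in which the tool goes at most 41.7 mm and 7.16 degrees, less where a joint would pass 70% of its speed; a pose out of reach is approached as far as the arm can. A call with a gripper value outside its range is refused whole. The fingers move at their own pace and stop on an object; the grip force is fixed at half the most. Time passes only in rows, so rows that repeat a pose let the fingers close. It gives the time, the measured TCP pose, the force, the opening and the grip force at its end, in the units of the state.
- ctrl.get_obs(): the state, without advancing time (a new reading comes with each control period).
- ctrl.camera(name): name is "scene" or "top" or "wrist"; returns a dict with "img" (420x560x3 uint8, red, green, blue), "z_map" (420x560 float32, m along the optical axis (not along the pixel's ray), 0 where there is no reading), "fovy" (degrees; the focal length in pixels is half the picture's height over the tangent of half this angle, whatever the lens; pixels are square), "cx", "cy" (the principal point, pixels), "extrinsics" (4x4, takes a point from camera to world coordinates); the wrist camera has in their place "T_tool_cam" (4x4, takes a point from camera to tool coordinates, whose origin is the TCP and whose axes are the flange's). Camera axes: x right, y down, z forward; pixel columns grow to the right and rows downward; lengths in m; the calibration is good to about 2 mm. A picture is of the moment at which its call begins: read the wrist's pose just before it.
- ctrl.hand_in(): hands the job in; it is judged then, once.
The state is a dict: "time_s": time; "q": joint angles; "dq": joint speeds; "joint_efforts": joint torques, N m; "eef_pos": TCP position; "eef_rot": TCP orientation; "wrist_force": force on the tool from outside, world axes, zero at the start; "torque": the same for the moment, N m; "opening": opening from 0.0 (shut) to 1.0 (fully open); "grasp_force": force on a finger pad.
Only numpy, scipy, OpenCV 4.12 (cv2) and the standard library are available. Lean on these libraries where they do the work, as an engineer would, in place of code of your own. Each camera call takes 0.05 s, during which the arm holds its last target. There are 200 camera calls.

TASK

The metal roller on the sloping board is held only by two small stop pins. Pick up the wooden wedge chock, set it on the board with its thin end pointing uphill and push it up against the middle of the roller's low side without shoving the roller up the board. Then press the black button beside the board fully down to sink the pins, so that the chock alone keeps the roller where it was.

Things in the scene. Friction and masses are not known exactly. Their poses are not given: they have to be found in the camera images.
- ramp: Fixed plywood board sloping 5 degrees, 270 mm long (x), 220 mm wide (y), low wooden rails and end lips 8 to 12 mm high. Origin on the desk under its middle; x points level, uphill; y left; z up. Upper face 45 mm above the desk at x = 0, rising 0.0875 mm per mm of x. Two steel stop pins, 10 mm thick, stand 17 mm out of it at x = 22 mm, y = +65 and -65 mm, touching the roller's low side.
- roller_center (a point): Middle of the axis of the aluminium roller, 50 mm diameter, 160 mm long (188 mm with end journals), about 0.45 kg. It lies across the board, axis along the ramp's y, at ramp x = 48 mm, leaning on the two pins. It rolls freely, down to the low lip if nothing holds it.
- chock_grip (a point): Loose brown wooden wedge, 90 x 50 x 36 mm, 0.15 kg, on the desk. Point: middle of its block-shaped rear (40 mm long, flat top, parallel sides 50 mm apart in y, to grip), 18 mm above the underside. x points to the thin edge, 70 mm ahead; rear face 20 mm behind. It meets the roller when this point is 80 mm downhill of the axis. (The plain 80 x 50 x 36 mm block of the same wood is no chock.)
- button_top (a point): Middle of the upper face of the black release button, 38 x 34 mm, on a grey housing at the right-hand side of the board (looking uphill), 78 mm above the desk when up. It moves straight down with the pins.
- gate (a joint): Travel of the release button and pins in m: 0 = up (pins out), 0.020 = fully down against its stop (pins below the board). It needs about 4 N to move and stays where it is left.

How it is judged:
By the outcome, as a careful person would: the job done as asked, in the order asked, and still so for the second after the job is handed in, with the robot touching nothing.
It also fails if it takes over 58 s, if anything falls off the work surface, if the arm or the gripper's body presses on something with over 40 N, if the wrist force passes 120 N, or if a joint passes its speed limit or range.

## Working session

There is one attempt and no reset: what is moved stays moved. The work goes in short steps, Python scripts to look and compute and a tool call to move; the robot and the scene stay as the last step left them, time stands still between calls to the robot, and variables do not carry over. Pictures are saved under pics/ and viewed, at most 10 in all, crops included, and the job is handed in when it is done.

Besides the shell and the picture viewer there is one more tool, called in YAML: its name, and indented under it one key for each argument. servo_tool: Moves the arm, as the interface text tells. Its arguments: {"type":"object","properties":{"series":{"type":"string"}},"required":["series"]}

```bash
mkdir -p pics; cat > h.py <<'E'
import numpy as np, cv2
from bench import ctrl
from scipy.spatial.transform import Rotation as R
def shot(cam,name):
    c=ctrl.camera(cam); cv2.imwrite(f'pics/{name}.png',c['img'][:,:,::-1])
    np.savez(f'pics/{name}.npz',**{k:np.array(v) for k,v in c.items()}); return c
def cloud(c):
    f=210/np.tan(np.radians(float(c['fovy']))/2); z=c['z_map']
    v,u=np.mgrid[0:420,0:560]
    P=np.stack([(u-c['cx'])/f*z,(v-c['cy'])/f*z,z],-1)
    E=c['extrinsics']; return P@E[:3,:3].T+E[:3,3]
E
python3 - <<'E'
from h import *
o=ctrl.get_obs(); print(o)
for n in ['top','scene']:
    c=shot(n,n+'0'); print(n,c['extrinsics'].round(3).tolist(),c['fovy'])
E
```

```text
{'time_s': 0.0, 'q': array([ 9.61761255e-01,  1.81583555e-01,  1.60800448e+00, -4.89272631e-06,
        1.35380214e+00, -2.06320049e-01]), 'dq': array([ 0.00070572,  0.00066067,  0.00132414, -0.00162649, -0.00063964,
       -0.00053022]), 'joint_efforts': array([ 3.29872091e-04, -4.44879305e+01, -3.51330757e+01, -1.26744853e-04,
        8.98088532e-03, -2.01793927e-05]), 'eef_pos': array([0.22504964, 0.52857356, 0.25536192]), 'eef_rot': array([-3.54146322e-04,  1.99999000e-01,  9.79795689e-01, -8.26048894e-04]), 'wrist_force': array([ 0.79448967, -0.45267872,  0.15422975]), 'torque': array([0.00930372, 0.026932  , 0.00928194]), 'grasp_force': 0.0, 'opening': 1.0014278190117398}
top [[-0.002, -0.989, 0.151, 0.408], [-1.0, 0.005, 0.015, -0.069], [-0.016, -0.151, -0.988, 1.048], [0.0, 0.0, 0.0, 1.0]] 43.99064631252139
scene [[-0.915, 0.204, -0.348, 0.854], [0.403, 0.495, -0.77, 0.597], [0.016, -0.845, -0.535, 0.552], [0.0, 0.0, 0.0, 1.0]] 51.4897133881447
```

View pics/top0.png

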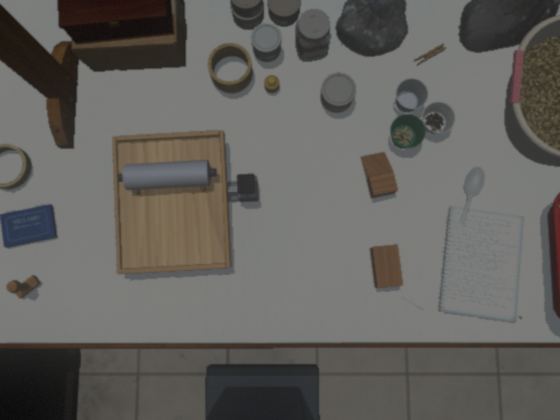

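View pics/scene0.png

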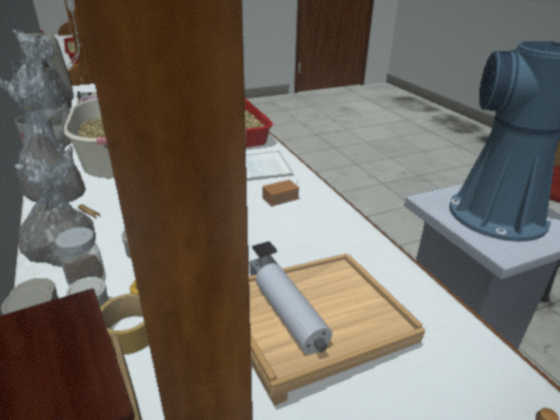

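```bash
python3 - <<'E'
from h import *
c=dict(np.load('pics/top0.npz')); P=cloud(c); img=c['img']
for n,(u0,u1,v0,v1) in dict(A=(350,408,140,206),B=(362,412,234,300)).items():
    Q=P[v0:v1,u0:u1].reshape(-1,3); Q=Q[Q[:,2]>.008]
    print(n,len(Q),Q.min(0),Q.max(0))
    for lo,hi in((.012,.05),(.031,.05)):
        S=Q[(Q[:,2]>lo)&(Q[:,2]<hi)]; print(lo,len(S),S[:,2].mean(),cv2.minAreaRect((S[:,:2]*1000).astype(np.float32)), S.mean(0))
# ramp
def p(u,v): return P[v,u].round(4)
for uv in [(116,136),(222,134),(122,268),(226,266),(140,220),(200,220),(170,250),(247,180),(247,188),(130,175),(205,173),(165,173),(20,380)]: print(uv,p(*uv))
Q=P[165:210,225:270].reshape(-1,3); Q=Q[(Q[:,2]>.07)]; print('btn',len(Q),Q.mean(0),cv2.minAreaRect((Q[:,:2]*1000).astype(np.float32)))
b=cv2.hconcat([cv2.resize(img[120:280,100:275],None,fx=3,fy=3,interpolation=2)[:480],cv2.resize(img[140:300,350:410],None,fx=3,fy=3,interpolation=2)])
cv2.imwrite('pics/crop0.png',b[:,:,::-1])
E
```

```text
A 1112 [ 0.4083452  -0.32521957  0.00800104] [ 0.71144153 -0.06884474  1.0483899 ]
0.012 1010 0.0299696916740178 ((652.1781005859375, -278.68896484375), (105.97515869140625, 87.14331817626953), 11.373836517333984) [ 0.63223067 -0.26441732  0.02996969]
0.031 604 0.035703143068520744 ((646.241455078125, -273.50933837890625), (62.704856872558594, 115.95169067382812), 76.0953369140625) [ 0.62163492 -0.26762242  0.03570314]
B 1180 [ 0.4083452  -0.29817295  0.00821043] [ 0.49387148 -0.06884474  1.0483899 ]
0.012 1151 0.03475046042088859 ((453.7754211425781, -270.1211242675781), (79.7868881225586, 50.63387680053711), 5.245949745178223) [ 0.45325081 -0.26835701  0.03475046]
0.031 1074 0.035639362385154 ((453.79351806640625, -270.21893310546875), (79.77806854248047, 50.50100326538086), 5.154007911682129) [ 0.45332321 -0.26980254  0.03563936]
(116, 136) [0.7068 0.257  0.0682]
(222, 134) [0.7098 0.0491 0.0669]
(122, 268) [0.451  0.2458 0.0313]
(226, 266) [0.4538 0.0412 0.0401]
(140, 220) [0.5442 0.2114 0.0406]
(200, 220) [0.5435 0.093  0.0418]
(170, 250) [0.4854 0.1513 0.0373]
(247, 180) [ 0.615  -0.0012  0.079 ]
(247, 188) [ 0.5999 -0.0011  0.077 ]
(130, 175) [ 0.4083 -0.0688  1.0484]
(205, 173) [0.6253 0.0766 0.096 ]
(165, 173) [0.6251 0.1514 0.0987]
(20, 380) [ 0.1779  0.6156 -0.3429]
btn 356 [6.03651016e-01 1.94688641e-04 1.02165068e-01] ((516.7623291015625, -21.25161361694336), (233.72642517089844, 38.07172393798828), 14.448935508728027)
```

View pics/crop0.png

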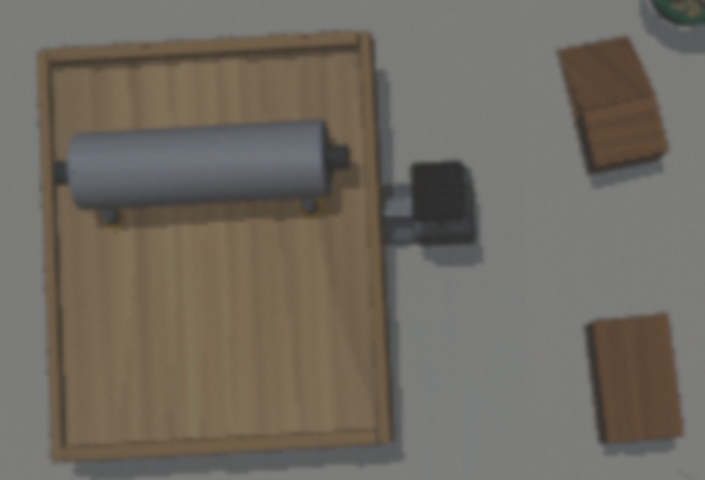

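The crop shows the ramp with the roller high on it and the pins under its low side. The button is at top-image (247,186). The wedge A is at (379,174), with a bevel line at about y=175, and the plain block is at (387,266). Next I refine the poses.

```bash
python3 - <<'E'
from h import *
c=dict(np.load('pics/top0.npz')); P=cloud(c); ok=c['z_map']>0
def box(u0,u1,v0,v1,lo,hi):
    Q=P[v0:v1,u0:u1][ok[v0:v1,u0:u1]]; return Q[(Q[:,2]>lo)&(Q[:,2]<hi)]
r=lambda S:cv2.minAreaRect((S[:,:2]*1000).astype(np.float32))
A=box(350,404,148,202,.006,.05); 
print('A all',len(A),r(A))
H=A[A[:,2]>.034]; print('A flat',r(H),H.mean(0))
h=r(A); 
for x in np.arange(.57,.70,.01):
    s=A[abs(A[:,0]-x)<.005]; 
    if len(s): print(round(x,3),s[:,2].max().round(4),s[:,1].min().round(4),s[:,1].max().round(4))
B=box(225,270,160,215,.072,.084); print('btn',len(B),r(B),B.mean(0))
# roller
Q=box(120,215,150,200,.085,.12); 
from scipy.optimize import least_squares
def f(p): # axis: x=a+b*y, z=zc
    return np.hypot((Q[:,0]-p[0]-p[1]*(Q[:,1]-.15))*np.cos(np.arctan(p[1])),Q[:,2]-p[2])-.025
s=least_squares(f,[.62,0,.07],loss='soft_l1',f_scale=.001); print('roller',s.x,np.degrees(np.arctan(s.x[1])),'y',np.percentile(Q[:,1],[0,2,98,100]))
# ramp plane
Q=box(125,218,215,262,.03,.06); X=np.c_[Q[:,:2],np.ones(len(Q))]
k=np.linalg.lstsq(X,Q[:,2],rcond=None)[0]; print('plane',k,'dir',np.degrees(np.arctan2(k[1],k[0])))
W=box(100,232,125,280,.02,.12); print('ramp',r(W))
E
```

```text
A all 1086 ((643.427734375, -280.40582275390625), (87.54524993896484, 87.63636779785156), 11.78467845916748)
A flat ((620.4007568359375, -266.7251281738281), (48.04853439331055, 50.50714874267578), 11.935044288635254) [ 0.61741239 -0.26703828  0.0361964 ]
0.59 0.0391 -0.2594 -0.2469
0.6 0.0398 -0.2952 -0.2446
0.61 0.04 -0.2954 -0.2421
0.62 0.0402 -0.2927 -0.2403
0.63 0.0399 -0.2903 -0.239
0.64 0.0389 -0.2892 -0.2362
0.65 0.0352 -0.287 -0.2353
0.66 0.0275 -0.2846 -0.2326
0.67 0.0204 -0.2824 -0.2301
0.68 0.0132 -0.2801 -0.2322
0.69 0.0077 -0.2754 -0.2754
btn 346 ((608.95947265625, 1.8891878128051758), (37.5854377746582, 32.91266632080078), 0.06274934858083725) [0.60876706 0.00197138 0.07764019]
roller [ 0.62742766 -0.05076165  0.07397971] -2.905933805526678 y [0.06887532 0.07513105 0.229347   0.23409646]
plane [ 0.08699335  0.00549327 -0.0062083 ] dir 3.6131941057518566
ramp ((579.5006713867188, 147.10525512695312), (270.2647399902344, 229.38418579101562), 3.2505764961242676)
```

```bash
cat >> h.py <<'E'
def go(pos,yaw,tilt=0):
    """shift/rotvec (tool axes) from measured pose to a grasp-down pose; yaw=deg of chock x axis, tilt=deg pitch up of it; tool x = -chock x"""
    o=ctrl.get_obs(); w,x,y,z=o['eef_rot']; T=R.from_quat([x,y,z,w])
    a=R.from_euler('z',yaw,degrees=True)*R.from_euler('y',-tilt,degrees=True)
    G=a*R.from_matrix(np.array([[-1,0,0],[0,1,0],[0,0,-1.]]))
    print('t',o['time_s'],'pos',o['eef_pos'].round(4),'F',o['wrist_force'].round(2),'open',round(o['opening'],3))
    print('shift mm',(T.inv().apply(np.array(pos)-o['eef_pos'])*1000).round(1),'rv',np.degrees((T.inv()*G).as_rotvec()).round(2))
E
python3 - <<'E'
from h import *
c=dict(np.load('pics/top0.npz')); P=cloud(c); ok=c['z_map']>0
Q=P[148:202,350:404][ok[148:202,350:404]]; Q=Q[(Q[:,2]>.005)&(Q[:,2]<.05)]
Q=Q[Q[:,1]<-.22]; Q=Q[Q[:,1]>-.31]
S=[];
for x in np.arange(.61,.67,.005):
    s=Q[(abs(Q[:,0]-x)<.003)&(Q[:,2]>.02)][:,1]; S.append((x,s.min(),s.max()))
S=np.array(S); a=[np.degrees(np.arctan(np.polyfit(S[:,0],S[:,i],1)[0])) for i in(1,2)]; print('yaw',a,'w',(S[:,2]-S[:,1]).mean())
yaw=np.radians(12.2); d=np.array([np.cos(yaw),np.sin(yaw)]); n=np.array([-d[1],d[0]])
u=Q[:,:2]@d; v=Q[:,:2]@n
for k in np.arange(u.min(),u.max(),.004):
    m=abs(u-k)<.002; print(round(k,4),np.median(Q[m,2]).round(4),v[m].min().round(4),v[m].max().round(4),m.sum())
print('d',d,'n',n)
go([.618,-.267,.15],12.2)
E
```

```text
Traceback (most recent call last):
ValueError: zero-size array to reduction operation minimum which has no identity
```

```bash
python3 - <<'E'
from h import *
c=dict(np.load('pics/top0.npz')); P=cloud(c); ok=c['z_map']>0
Q=P[148:202,350:404][ok[148:202,350:404]]; Q=Q[(Q[:,2]>.005)&(Q[:,2]<.05)]
Q=Q[(Q[:,1]<-.22)&(Q[:,1]>-.31)]
for yaw in (11.5,12.5,13.5):
    y=np.radians(yaw); d=np.array([np.cos(y),np.sin(y)]); n=np.array([-d[1],d[0]])
    T=Q[(Q[:,2]>.015)]; v=T[:,:2]@n; print(yaw,np.percentile(v,[0,1,99,100]).round(4),np.ptp(np.percentile(v,[1,99])))
yaw=np.radians(12.2); d=np.array([np.cos(yaw),np.sin(yaw)]); n=np.array([-d[1],d[0]])
u=Q[:,:2]@d; v=Q[:,:2]@n
for k in np.arange(u.min(),u.max(),.004):
    m=abs(u-k)<.002; 
    if m.any(): print(round(k,4),np.median(Q[m,2]).round(4),v[m].min().round(4),v[m].max().round(4),m.sum())
print('d',d,'n',n)
go([.618,-.267,.15],12.2)
E
```

```text
11.5 [-0.4104 -0.4098 -0.36   -0.3594] 0.049778275056048704
12.5 [-0.4201 -0.4197 -0.3696 -0.3687] 0.05007891248130242
13.5 [-0.43   -0.4294 -0.3789 -0.3779] 0.05046392097974106
0.526 0.0248 -0.4159 -0.3673 75
0.53 0.0352 -0.4169 -0.3659 58
0.534 0.036 -0.4154 -0.3666 58
0.538 0.0356 -0.4164 -0.3667 56
0.542 0.0354 -0.417 -0.3664 53
0.546 0.0356 -0.4171 -0.3667 56
0.55 0.0358 -0.4159 -0.3666 56
0.554 0.0358 -0.4171 -0.3666 57
0.558 0.0355 -0.4156 -0.3669 57
0.562 0.0352 -0.417 -0.3669 54
0.566 0.0356 -0.4168 -0.367 51
0.57 0.0329 -0.4169 -0.3675 52
0.574 0.0305 -0.4171 -0.3672 44
0.578 0.0276 -0.4158 -0.3668 47
0.582 0.0255 -0.4166 -0.3673 47
0.586 0.0226 -0.4168 -0.3673 47
0.59 0.0194 -0.4166 -0.3671 39
0.594 0.0169 -0.4158 -0.3674 41
0.598 0.0143 -0.417 -0.3669 44
0.602 0.0122 -0.4165 -0.3677 41
0.606 0.0083 -0.4162 -0.3675 42
0.61 0.0065 -0.4176 -0.3672 31
0.614 0.0059 -0.4085 -0.3765 6
d [0.97741589 0.2113248 ] n [-0.2113248   0.97741589]
t 0.1 pos [0.2251 0.5286 0.2555] F [ 0.09  0.59 -0.5 ] open 0.997
shift mm [-673.4 -577.8  106.2] rv [ -0.08  -0.04 -35.28]
```

servo_tool:
  series: "-1 -36 0 0 0 0 0"

```text
time_s: 0.18
eef_pos: [0.2586, 0.5144, 0.2557]
eef_rot: [-0.002, 0.197, 0.98, -0.0]
wrist_force: [0.8, 0.9, 0.3]
opening: 0.996
grasp_force: 0.0
```

That row was in mm by mistake; the unit is m. The per-row limit clipped it to one harmless 42 mm step. I carry on in metres.

servo_tool:
  series: "-1 -0.63 -0.577 0 0 0 -35;-1 -0.63 -0.577 0 0 0 -35;-1 -0.63 -0.577 0 0 0 -35;-1 -0.63 -0.577 0 0 0 -35;-1 -0.63 -0.577 0 0 0 -35;-1 -0.63 -0.577 0 0 0 -35;-1 -0.63 -0.577 0 0 0 -35;-1 -0.63 -0.577 0 0 0 -35;-1 -0.63 -0.577 0 0 0 -35;-1 -0.63 -0.577 0 0 0 -35;-1 -0.63 -0.577 0 0 0 -35;-1 -0.63 -0.577 0 0 0 -35"

```text
time_s: 1.18
eef_pos: [0.4629, 0.0738, 0.2563]
eef_rot: [0.0, -0.104, 0.995, 0.0]
wrist_force: [1.5, -0.4, -0.4]
opening: 1.0
grasp_force: 0.0
```

```bash
python3 -c "
from h import *
go([.6174,-.2675,.15],12.2)"
```

```text
t 1.1833 pos [0.4629 0.0738 0.2563] F [ 1.49 -0.36 -0.36] open 1.0
shift mm [ -80.7 -365.8  106.3] rv [ 0.01  0.   -0.29]
```

servo_tool:
  series: "-1 -0.08 -0.36 0.106 0 0 0;-1 -0.08 -0.36 0.106 0 0 0;-1 -0.08 -0.36 0.106 0 0 0;-1 -0.08 -0.36 0.106 0 0 0;-1 -0.08 -0.36 0.106 0 0 0;-1 -0.08 -0.36 0.106 0 0 0;-1 -0.08 -0.36 0.106 0 0 0;-1 -0.08 -0.36 0.106 0 0 0;-1 -0.08 -0.36 0.106 0 0 0;-1 -0.08 -0.36 0.106 0 0 0;-1 -0.08 -0.36 0.106 0 0 0;-1 -0.08 -0.36 0.106 0 0 0"

```text
time_s: 2.18
eef_pos: [0.6147, -0.2596, 0.1494]
eef_rot: [-0.001, -0.103, 0.995, 0.001]
wrist_force: [0.6, 0.5, 0.0]
opening: 0.996
grasp_force: 0.0
```

servo_tool:
  series: "-1 0 0 0 0 0 0;-1 0 0 0 0 0 0;-1 0 0 0 0 0 0"

```text
time_s: 2.43
eef_pos: [0.6155, -0.2585, 0.1514]
eef_rot: [0.0, -0.105, 0.995, -0.0]
wrist_force: [-0.4, -0.3, -0.1]
opening: 1.0
grasp_force: 0.0
```

```bash
python3 -c "
from h import *
go([.6174,-.2675,.15],12.2)
go([.6174,-.2675,.030],12.2)
shot('wrist','w0')"
```

```text
t 2.4333 pos [ 0.6155 -0.2585  0.1514] F [-0.4  -0.29 -0.14] open 1.0
shift mm [ 0.  -9.2  1.4] rv [-0.03  0.04 -0.18]
t 2.4333 pos [ 0.6155 -0.2585  0.1514] F [-0.4  -0.29 -0.14] open 1.0
shift mm [ 1.000e-01 -9.100e+00  1.214e+02] rv [-0.03  0.04 -0.18]
```

View pics/w0.png

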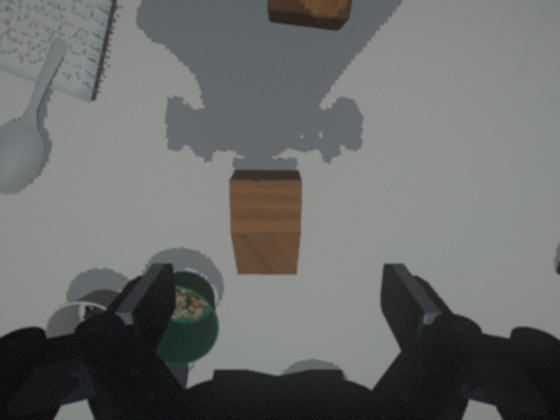

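The wrist view shows the wedge at (266,222), square to the fingers, with its thin end down in the picture. A green cup sits near the left finger at (190,325), so I check the clearance.

```bash
python3 -c "
from h import *
c=dict(np.load('pics/top0.npz')); P=cloud(c)[c['z_map']>0]
y=np.radians(12.2); d=np.array([np.cos(y),np.sin(y)]); n=np.array([-d[1],d[0]])
q=P[:,:2]-[.6174,-.2675]; u=q@d; v=q@n
m=(abs(u)<.06)&(abs(v)<.1)&(abs(v)>.03)&(P[:,2]>.006); print(m.sum()); 
for a,b,z in zip(u[m],v[m],P[m,2]): print(round(a,3),round(b,3),round(z,3)) if b>0 or b<0 else 0
" | awk 'NR<25'
```

```text
15
0.059 -0.08 0.041
0.059 -0.081 0.042
0.059 -0.083 0.041
0.059 -0.076 0.038
0.058 -0.077 0.042
0.057 -0.079 0.041
0.059 -0.059 0.043
0.059 -0.061 0.041
0.058 -0.062 0.044
0.058 -0.065 0.042
0.057 -0.066 0.045
0.057 -0.068 0.043
0.057 -0.071 0.041
0.056 -0.072 0.044
0.057 -0.075 0.04
```

servo_tool:
  series: "-1 0 -0.009 0.02 0 0 0;-1 0 -0.009 0.055 0 0 0;-1 0 -0.009 0.09 0 0 0;-1 0 -0.009 0.09 0 0 0;-1 0 -0.009 0.09 0 0 0"

```text
time_s: 2.9
eef_pos: [0.6157, -0.2671, 0.0587]
eef_rot: [-0.002, -0.104, 0.995, 0.002]
wrist_force: [0.6, 0.0, 0.6]
opening: 0.997
grasp_force: 0.0
```

servo_tool:
  series: "-1 -0.001 0 0.028 0 0 0;-1 -0.001 0 0.028 0 0 0;-1 -0.001 0 0.028 0 0 0;1 -0.001 0 0.028 0 0 0;1 -0.001 0 0.028 0 0 0;1 -0.001 0 0.028 0 0 0;1 -0.001 0 0.028 0 0 0;1 -0.001 0 0.028 0 0 0;1 -0.001 0 0.028 0 0 0;1 -0.001 0 0.028 0 0 0;1 -0.001 0 0.028 0 0 0;1 -0.001 0 0.028 0 0 0"

```text
time_s: 3.9
eef_pos: [0.6195, -0.2693, 0.0348]
eef_rot: [0.001, -0.104, 0.995, -0.001]
wrist_force: [-0.6, -0.1, 5.9]
opening: 0.573
grasp_force: 63.8
```

servo_tool:
  series: "1 0 0 0 0 0 0;1 0 0 0 0 0 0;1 0 0 -0.03 0 0 0;1 0 0 -0.06 0 0 0;1 0 0 -0.1 0 0 0;1 0 0 -0.12 0 0 0;1 0 0 -0.12 0 0 0;1 0 0 -0.12 0 0 0;1 0 0 -0.12 0 0 0"

```text
time_s: 4.65
eef_pos: [0.6174, -0.268, 0.1512]
eef_rot: [-0.001, -0.104, 0.995, 0.001]
wrist_force: [-0.1, 0.3, -1.6]
opening: 0.575
grasp_force: 62.9
```

```bash
python3 -c "
from h import *
c=np.array([.6275,.151]); y=np.radians(3); d=np.array([np.cos(y),np.sin(y)])
g=c-.12*d; print('pre',g)
go([*g,.15],3,5)
shot('wrist','w1')"
```

```text
pre [0.50766446 0.14471969]
t 4.65 pos [ 0.6174 -0.268   0.1512] F [-0.14  0.34 -1.6 ] open 0.575
shift mm [ 22.1 426.5   1.9] rv [ 0.46 -5.08  8.91]
```

View pics/w1.png

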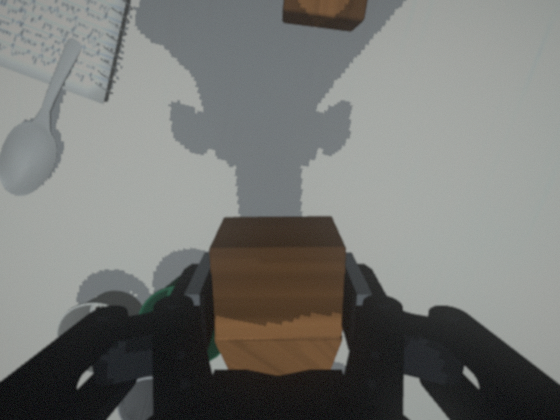

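The wedge is gripped between the pads, with its rear top edge at about (277,248) and the bevel line at y=340. I measure its pose in the hand.

```bash
python3 -c "
from h import *
c=dict(np.load('pics/w1.npz')); c['extrinsics']=c['T_tool_cam']; P=cloud(c)
for v in range(216,372,8): print(v,P[v,278].round(4),c['z_map'][v,278].round(4))
Q=P[256:332,225:335].reshape(-1,3); k=np.linalg.lstsq(np.c_[Q[:,:2],np.ones(len(Q))],Q[:,2],rcond=None)[0]; print(k,Q.std(0))
print(P[290,205:352:6].round(4)[:,1:].tolist())
"
```

```text
216 [ 0.0213 -0.0004  0.0333] 0.1594
224 [ 0.0219 -0.0004  0.0209] 0.1473
232 [ 0.0211 -0.0004  0.0135] 0.1405
240 [ 0.0211 -0.0004  0.0053] 0.1327
248 [ 0.0207 -0.0004 -0.0012] 0.1265
256 [ 0.0181 -0.0004 -0.0025] 0.1259
264 [ 0.0144 -0.0004 -0.0014] 0.1281
272 [ 0.0115 -0.0004 -0.002 ] 0.1283
280 [ 0.0081 -0.0004 -0.0017] 0.1296
288 [ 0.0719 -0.0004 -0.1179] 0.0
296 [ 0.001  -0.0004 -0.0011] 0.1322
304 [-0.0022 -0.0004 -0.0014] 0.1328
312 [-0.006  -0.0004 -0.0011] 0.1342
320 [-0.0091 -0.0004 -0.0016] 0.1346
328 [-0.0124 -0.0004 -0.0021] 0.135
336 [-0.0161 -0.0004 -0.0019] 0.1363
344 [-0.0224 -0.0003  0.0014] 0.1412
352 [-0.0313 -0.0003  0.0074] 0.1495
360 [-0.0404 -0.0003  0.0133] 0.1578
368 [-0.052  -0.0003  0.0214] 0.1688
[-0.29170347  0.00066926 -0.00116739] [0.01024668 0.0119154  0.00710506]
[[-0.0251, -0.0126], [-0.025, -0.0036], [-0.0231, -0.0022], [-0.0209, -0.0015], [-0.0187, -0.0017], [-0.0164, -0.002], [-0.0142, -0.0013], [-0.012, -0.0014], [-0.0097, -0.002], [-0.0075, -0.0011], [-0.0052, -0.0019], [-0.003, -0.0018], [-0.0007, -0.0022], [0.0015, -0.0011], [0.0037, -0.0022], [0.006, -0.0011], [0.0083, -0.0014], [0.0104, -0.0024], [0.0128, -0.0011], [0.015, -0.0014], [0.0172, -0.0016], [0.0195, -0.0013], [0.0219, -0.0005], [0.024, -0.0016], [0.0239, -0.0116]]
```

servo_tool:
  series: "1 0.02 0.425 0 0 0 0;1 0.02 0.425 0 0 0 0;1 0.02 0.425 0 0 0 0;1 0.02 0.425 0 0 0 0;1 0.02 0.425 0 0 0 0;1 0.02 0.425 0 0 0 0;1 0.02 0.425 0 0 0 0;1 0.02 0.425 0 0 0 0;1 0.02 0.425 0 0 0 0;1 0.02 0.425 0 0 0 0;1 0.02 0.425 0 0 0 0;1 0.02 0.425 0 0 0 0"

```text
time_s: 5.7
eef_pos: [0.5084, 0.1459, 0.1505]
eef_rot: [-0.002, -0.106, 0.994, 0.0]
wrist_force: [-0.0, -0.3, -1.5]
opening: 0.576
grasp_force: 63.1
```

servo_tool:
  series: "1 0 0 0 0.2 -2.5 4.5;1 0 0 0 0.46 -5.1 8.9;1 0 0 0 0.46 -5.1 8.9;1 0 0 0 0.46 -5.1 8.9;1 0 0 0 0.46 -5.1 8.9"

```text
time_s: 6.12
eef_pos: [0.5109, 0.1422, 0.152]
eef_rot: [0.044, -0.027, 0.999, 0.0]
wrist_force: [0.3, 0.5, -0.9]
opening: 0.576
grasp_force: 63.1
```

```bash
cat >> h.py <<'E'
from scipy.optimize import least_squares
y3,t5=np.radians(3),np.radians(5)
ds=np.array([np.cos(y3)*np.cos(t5),np.sin(y3)*np.cos(t5),np.sin(t5)]); nn=np.array([-np.cos(y3)*np.sin(t5),-np.sin(y3)*np.sin(t5),np.cos(t5)])
def tcp(back,up,A=np.array([.6275,.151,.074])): return A-(.079+back)*ds+(.0094+up)*nn
def roller(name):
    c=dict(np.load(f'pics/{name}.npz')); P=cloud(c); Q=P[150:200,122:213][c['z_map'][150:200,122:213]>0]
    Q=Q[(Q[:,2]>.08)&(Q[:,2]<.105)]; e=(Q[:,1]>.19)&(Q[:,1]<.225)|(Q[:,1]<.115)&(Q[:,1]>.08)
    for Q in (Q[e],Q[(Q[:,1]>.19)&(Q[:,1]<.225)],Q[(Q[:,1]<.115)&(Q[:,1]>.08)]):
        f=lambda p:np.hypot((Q[:,0]-p[0]-(-.0508)*(Q[:,1]-.15))*.9987,Q[:,2]-p[1])-.025
        s=least_squares(f,[.62,.074],loss='soft_l1',f_scale=.001); print('roller x',s.x.round(5),len(Q))
E
python3 -c "
from h import *
shot('top','top1'); roller('top0'); roller('top1')
go(tcp(.025,.004),3,5)"
```

```text
roller x [0.6275 0.074 ] 917
roller x [0.62747 0.07409] 454
roller x [0.62754 0.07392] 463
roller x [0.62753 0.07406] 854
roller x [0.62713 0.07421] 393
roller x [0.62776 0.07393] 461
t 6.1667 pos [0.5112 0.1424 0.1521] F [-0.34 -0.22 -0.73] open 0.575
shift mm [-5.3  2.6 74.6] rv [-0.07  0.04  0.06]
```

servo_tool:
  series: "1 -0.005 0.0025 0.03 0 0 0;1 -0.005 0.0025 0.06 0 0 0;1 -0.005 0.0025 0.072 0 0 0;1 -0.005 0.0025 0.072 0 0 0;1 -0.005 0.0025 0.072 0 0 0;1 -0.005 0.0025 0.072 0 0 0;1 -0.005 0.0025 0.072 0 0 0"

```text
time_s: 6.75
eef_pos: [0.5233, 0.1462, 0.0829]
eef_rot: [0.046, -0.026, 0.999, 0.001]
wrist_force: [0.6, 0.0, -1.3]
opening: 0.574
grasp_force: 63.1
```

```bash
python3 -c "
from h import *
go(tcp(.025,.0),3,5); shot('wrist','w2')
a=cv2.imread('pics/w2.png'); cv2.imwrite('pics/w2b.png',a)"
```

```text
t 6.75 pos [0.5233 0.1462 0.0829] F [ 0.58  0.05 -1.29] open 0.574
shift mm [ 0.9 -0.6  8.5] rv [-0.06  0.28  0.03]
```

servo_tool:
  series: "1 0 0 0.002 0 0 0;1 0 0 0.003 0 0 0;1 0 0 0.003 0 0 0"

```text
time_s: 7.05
eef_pos: [0.5224, 0.1462, 0.0784]
eef_rot: [0.045, -0.026, 0.999, 0.001]
wrist_force: [-0.5, 0.7, -1.2]
opening: 0.57
grasp_force: 63.1
```

servo_tool:
  series: "1 0 0 0.001 0 0 0;1 0 0 0.002 0 0 0;1 0 0 0.002 0 0 0;1 0 0 0.002 0 0 0"

```text
time_s: 7.38
eef_pos: [0.5224, 0.1462, 0.076]
eef_rot: [0.044, -0.026, 0.999, 0.001]
wrist_force: [0.1, -0.8, -1.1]
opening: 0.568
grasp_force: 63.1
```

servo_tool:
  series: "1 0 0 0.001 0 0 0;1 0 0 0.001 0 0 0;1 0 0 0.001 0 0 0"

```text
time_s: 7.63
eef_pos: [0.5226, 0.1462, 0.075]
eef_rot: [0.045, -0.026, 0.999, 0.001]
wrist_force: [0.3, 0.2, -1.2]
opening: 0.572
grasp_force: 63.1
```

servo_tool:
  series: "1 0 0 0.001 0 0 0;1 0 0 0.001 0 0 0;1 0 0 0.001 0 0 0"

```text
time_s: 7.88
eef_pos: [0.5227, 0.1462, 0.0749]
eef_rot: [0.045, -0.026, 0.999, 0.001]
wrist_force: [-4.1, -1.4, 7.9]
opening: 0.571
grasp_force: 64.1
```

Contact with the board at TCP z = 0.0749. I unload slightly and slide up most of the way.

servo_tool:
  series: "1 -0.005 0 -0.001 0 0 0;1 -0.01 0 -0.001 0 0 0;1 -0.015 0 -0.001 0 0 0;1 -0.02 0 -0.001 0 0 0;1 -0.02 0 -0.001 0 0 0;1 -0.02 0 -0.001 0 0 0;1 -0.02 0 -0.001 0 0 0"

```text
time_s: 8.47
eef_pos: [0.5424, 0.1472, 0.0767]
eef_rot: [0.044, -0.026, 0.999, 0.001]
wrist_force: [-0.1, 0.1, -1.4]
opening: 0.577
grasp_force: 63.3
```

```bash
python3 -c "
from h import *
go(tcp(0,.0),3,5); shot('top','top2'); roller('top2'); c=shot('wrist','w3')
a=cv2.imread('pics/top2.png')[120:280,100:275]; b=cv2.imread('pics/w3.png')
cv2.imwrite('pics/v3.png',cv2.hconcat([cv2.resize(a,(437,400)),cv2.resize(b,(360,270)).copy() if 0 else cv2.resize(b[150:,100:460],(360,400))]))
c['extrinsics']=c['T_tool_cam']; P=cloud(c)
for v in range(200,420,10): print(v,P[v,278].round(4),c['z_map'][v,278].round(3))
"
```

```text
t 8.4667 pos [0.5424 0.1472 0.0767] F [-0.05  0.12 -1.39] open 0.577
shift mm [-5.6 -0.7  0.7] rv [-0.06  0.09  0.02]
roller x [0.62752 0.07402] 669
roller x [0.62721 0.07418] 213
roller x [0.62757 0.07401] 456
200 [ 0.0283 -0.0003  0.035 ] 0.159
210 [ 0.0235 -0.0003  0.0351] 0.16
220 [ 0.021  -0.0003  0.0282] 0.155
230 [ 0.021  -0.0003  0.0159] 0.143
240 [ 0.0209 -0.0003  0.0055] 0.133
250 [ 0.0198 -0.0003 -0.0013] 0.127
260 [ 0.0164 -0.0003 -0.0023] 0.127
270 [ 0.0124 -0.0003 -0.0023] 0.128
280 [ 0.0078 -0.0003 -0.0013] 0.13
290 [ 0.0036 -0.0003 -0.0013] 0.131
300 [-0.0004 -0.0003 -0.0017] 0.132
310 [-0.005  -0.0003 -0.0013] 0.134
320 [-0.009  -0.0003 -0.0019] 0.134
330 [-0.0136 -0.0003 -0.0017] 0.136
340 [-0.0182 -0.0003 -0.0017] 0.137
350 [-0.0284 -0.0003  0.0051] 0.146
360 [-0.0419 -0.0003  0.0149] 0.16
370 [-0.0552 -0.0002  0.0236] 0.172
380 [ 0.0102 -0.0003 -0.0523] 0.08
390 [ 0.011  -0.0003 -0.056 ] 0.077
400 [ 0.0109 -0.0003 -0.0586] 0.074
410 [ 0.0113 -0.0003 -0.0614] 0.071
```

View pics/v3.png

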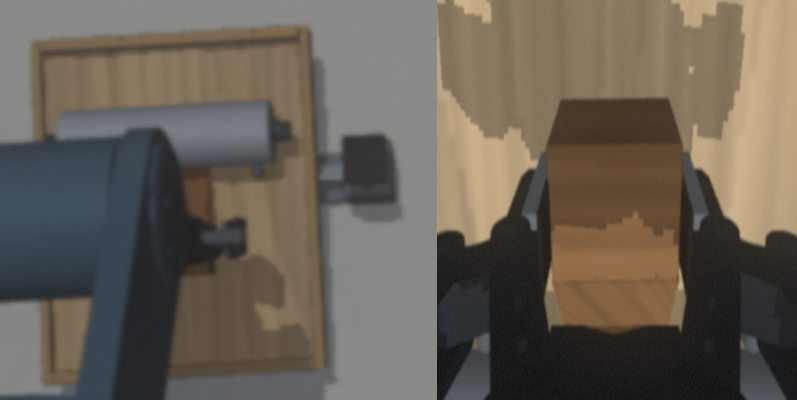

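The roller is undisturbed and the wedge centred, with an estimated 5.6 mm left. I advance in small steps.

servo_tool:
  series: "1 -0.002 0 0.0005 0 0 0;1 -0.003 0 0.0005 0 0 0;1 -0.003 0 0.0005 0 0 0;1 -0.003 0 0.0005 0 0 0"

```text
time_s: 8.9
eef_pos: [0.5457, 0.1474, 0.0769]
eef_rot: [0.045, -0.026, 0.999, 0.001]
wrist_force: [-1.2, 0.1, 2.6]
opening: 0.569
grasp_force: 63.5
```

```bash
python3 -c "
from h import *
go(tcp(0,.0),3,5); shot('top','top3'); roller('top3')"
```

```text
t 8.9 pos [0.5457 0.1474 0.0769] F [-1.19  0.11  2.64] open 0.569
shift mm [-2.4 -0.7  0.7] rv [-0.06  0.14  0.02]
roller x [0.62764 0.07392] 629
roller x [0.62714 0.07419] 166
roller x [0.62771 0.07392] 463
```

servo_tool:
  series: "1 -0.001 0 0 0 0 0;1 -0.0015 0 0 0 0 0;1 -0.0015 0 0 0 0 0;1 -0.0015 0 0 0 0 0"

```text
time_s: 9.28
eef_pos: [0.5468, 0.1475, 0.077]
eef_rot: [0.044, -0.026, 0.999, 0.001]
wrist_force: [-3.6, 0.9, 5.1]
opening: 0.574
grasp_force: 63.9
```

```bash
python3 -c "
from h import *
go(tcp(0,.0),3,5); shot('top','top4'); roller('top4')"
```

```text
t 9.2833 pos [0.5468 0.1475 0.077 ] F [-3.58  0.88  5.14] open 0.574
shift mm [-1.2 -0.7  0.7] rv [-0.06  0.09  0.03]
roller x [0.62755 0.074  ] 608
roller x [0.62731 0.07418] 147
roller x [0.62757 0.07398] 461
```

servo_tool:
  series: "1 -0.0007 0 -0.0002 0 0 0;1 -0.0007 0 -0.0002 0 0 0;1 -0.0007 0 -0.0002 0 0 0;1 -0.0007 0 -0.0002 0 0 0"

```text
time_s: 9.67
eef_pos: [0.5477, 0.1475, 0.0771]
eef_rot: [0.045, -0.026, 0.999, 0.001]
wrist_force: [-3.4, 0.4, 3.8]
opening: 0.574
grasp_force: 63.7
```

```bash
python3 -c "
from h import *
go(tcp(0,.0),3,5); shot('top','top5'); roller('top5'); shot('top','top5'); roller('top5')"
```

```text
t 9.6667 pos [0.5477 0.1475 0.0771] F [-3.44  0.38  3.81] open 0.574
shift mm [-0.3 -0.7  0.7] rv [-0.06  0.12  0.02]
roller x [0.62769 0.07396] 593
roller x [0.62694 0.07457] 135
roller x [0.62775 0.07395] 458
roller x [0.62763 0.07402] 595
roller x [0.62639 0.07493] 136
roller x [0.62775 0.07402] 459
```

servo_tool:
  series: "1 -0.0005 0 0 0 0 0;1 -0.0005 0 0 0 0 0;1 -0.0005 0 0 0 0 0;1 -0.0005 0 0 0 0 0"

```text
time_s: 10.1
eef_pos: [0.5478, 0.1475, 0.0771]
eef_rot: [0.044, -0.026, 0.999, 0.001]
wrist_force: [-4.6, -0.8, 5.5]
opening: 0.571
grasp_force: 64.0
```

```bash
python3 -c "
from h import *
go(tcp(0,.0),3,5); shot('top','top6'); roller('top6'); shot('top','top6'); roller('top6')
a=cv2.imread('pics/top6.png')[150:230,120:240]; cv2.imwrite('pics/v6.png',cv2.resize(a,(780,520),interpolation=2))
b=cv2.imread('pics/w3.png')
s=shot('scene','sc6'); a=s['img'][230:400,240:440,::-1]; cv2.imwrite('pics/s6.png',cv2.resize(a,(680,578),interpolation=2))"
```

```text
t 10.1 pos [0.5478 0.1475 0.0771] F [-4.6  -0.77  5.54] open 0.571
shift mm [-0.2 -0.7  0.6] rv [-0.06  0.06  0.02]
roller x [0.6275  0.07408] 586
roller x [0.62673 0.07453] 131
roller x [0.62762 0.07411] 455
roller x [0.62766 0.07395] 589
roller x [0.62696 0.07438] 130
roller x [0.62775 0.07398] 459
```

View pics/s6.png

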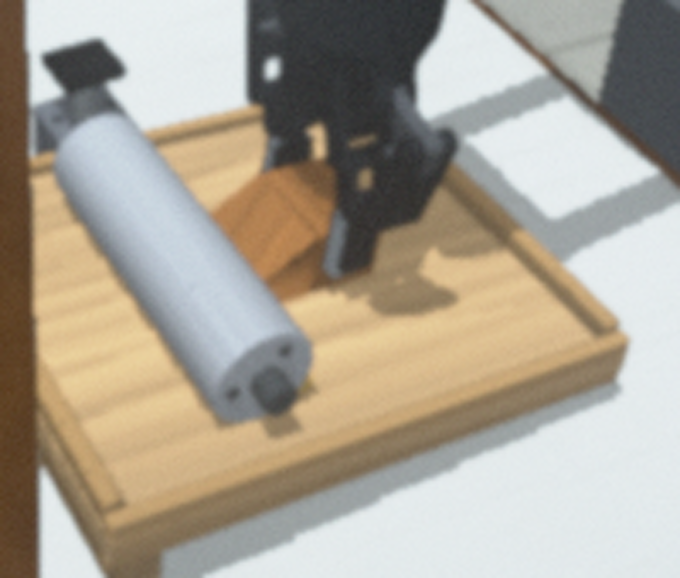

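The scene view shows the wedge's thin end at or just under the roller, centred between the pins. I use phase correlation on the roller's end face as a finer motion check and creep on.

```bash
cat >> h.py <<'E'
def moved(ref='sc0'):
    g=lambda i:i.mean(-1).astype(np.float32)
    w=np.load('pics/sc6.npz')['img'] if ref=='sc6' else np.load('pics/scene0.npz')['img']
    h=cv2.createHanningWindow((50,50),cv2.CV_32F)
    for k in range(2):
        s=ctrl.camera('scene')['img']
        print('shift px end',np.round(cv2.phaseCorrelate(g(w[320:370,290:340]),g(s[320:370,290:340]),h)[0],3),
          'fixed',np.round(cv2.phaseCorrelate(g(w[350:400,340:390]),g(s[350:400,340:390]),h)[0],3))
E
python3 -c "
from h import *
moved()"
```

```text
shift px end [ 0.078 -0.021] fixed [ 0.005 -0.176]
shift px end [-0.095  0.088] fixed [-0.056  0.029]
```

servo_tool:
  series: "1 -0.0005 0 -0.0003 0 0 0;1 -0.0005 0 -0.0003 0 0 0;1 -0.0005 0 -0.0003 0 0 0;1 -0.0005 0 -0.0003 0 0 0"

```text
time_s: 10.68
eef_pos: [0.5483, 0.1475, 0.0771]
eef_rot: [0.044, -0.026, 0.999, 0.001]
wrist_force: [-3.2, -0.2, 1.3]
opening: 0.576
grasp_force: 63.5
```

```bash
python3 -c "
from h import *
go(tcp(0,.0),3,5); moved()"
```

```text
t 10.6833 pos [0.5483 0.1475 0.0771] F [-3.21 -0.22  1.25] open 0.576
shift mm [ 0.3 -0.7  0.6] rv [-0.06  0.07  0.02]
shift px end [-0.39   0.208] fixed [ 0.043 -0.28 ]
shift px end [-0.448  0.168] fixed [ 0.045 -0.182]
```

servo_tool:
  series: "1 -0.0005 0 -0.0002 0 0 0;1 -0.0005 0 -0.0002 0 0 0;1 -0.0005 0 -0.0002 0 0 0;1 -0.0005 0 -0.0002 0 0 0"

```text
time_s: 11.12
eef_pos: [0.5493, 0.1475, 0.0776]
eef_rot: [0.045, -0.026, 0.999, 0.001]
wrist_force: [-0.2, 1.2, -2.2]
opening: 0.576
grasp_force: 63.0
```

```bash
python3 -c "
from h import *
go(tcp(0,.0),3,5); moved(); shot('top','top7'); roller('top7')"
```

```text
t 11.1167 pos [0.5493 0.1475 0.0776] F [-0.24  1.24 -2.2 ] open 0.576
shift mm [ 1.4 -0.6  1. ] rv [-0.06  0.13  0.01]
shift px end [-1.279  0.356] fixed [-0.039 -0.229]
shift px end [-1.113  0.408] fixed [ 0.042 -0.248]
roller x [0.6296  0.07413] 597
roller x [0.62886 0.07469] 136
roller x [0.62966 0.07412] 461
```

The wedge broke free of friction and pushed the roller about 2 mm uphill. I back off so it rolls down to the pins again.

servo_tool:
  series: "1 0.0015 0 0 0 0 0;1 0.0015 0 0 0 0 0;1 0.0015 0 0.0004 0 0 0;1 0.0015 0 0.0004 0 0 0;1 0.0015 0 0.0004 0 0 0;1 0.0015 0 0.0004 0 0 0"

```text
time_s: 11.77
eef_pos: [0.5477, 0.1475, 0.0772]
eef_rot: [0.045, -0.026, 0.999, 0.001]
wrist_force: [-1.3, -0.1, -1.8]
opening: 0.57
grasp_force: 63.0
```

```bash
python3 -c "
from h import *
go(tcp(0,.0),3,5); moved(); shot('top','top8'); roller('top8')"
```

```text
t 11.7667 pos [0.5477 0.1475 0.0772] F [-1.28 -0.06 -1.81] open 0.57
shift mm [-0.3 -0.7  0.8] rv [-0.06  0.12  0.01]
shift px end [-0.019 -0.025] fixed [-0.075 -0.223]
shift px end [-0.133 -0.086] fixed [-0.028 -0.072]
roller x [0.62767 0.07405] 590
roller x [0.62653 0.07496] 137
roller x [0.62776 0.07403] 453
```

servo_tool:
  series: "1 0 0 0.0004 0 0 0;1 0 0 0.0004 0 0 0;1 0 0 0.0004 0 0 0"

```text
time_s: 12.17
eef_pos: [0.5478, 0.1475, 0.0771]
eef_rot: [0.045, -0.026, 0.999, 0.001]
wrist_force: [-3.0, -0.3, 2.5]
opening: 0.571
grasp_force: 63.6
```

servo_tool:
  series: "-0.2 0 0 0 0 0 0;-0.3 0 0 0 0 0 0;-0.4 0 0 0 0 0 0;-0.5 0 0 0 0 0 0;-0.6 0 0 0 0 0 0;-0.6 0 0 0 0 0 0"

```text
time_s: 12.67
eef_pos: [0.5478, 0.1475, 0.0768]
eef_rot: [0.045, -0.026, 0.999, 0.001]
wrist_force: [-0.4, -0.7, 0.2]
opening: 0.801
grasp_force: 0.0
```

```bash
python3 -c "
from h import *
go(tcp(0,.0),3,5); moved(); shot('top','top9'); roller('top9')
c=shot('wrist','w9');c['extrinsics']=c['T_tool_cam']; P=cloud(c)
for v in range(230,290,8): print(v,P[v,278].round(4))
print(P[290,190:365:8].round(4)[:,1:].tolist())"
```

```text
t 12.6667 pos [0.5478 0.1475 0.0768] F [-0.4  -0.72  0.17] open 0.801
shift mm [-0.2 -0.7  0.3] rv [-0.06  0.12  0.02]
shift px end [0.053 0.027] fixed [ 0.036 -0.36 ]
shift px end [-0.172 -0.045] fixed [ 0.182 -0.304]
roller x [0.62764 0.07388] 593
roller x [0.62676 0.07446] 137
roller x [0.62776 0.0739 ] 456
230 [ 0.0211 -0.0003  0.0158]
238 [ 0.0213 -0.0003  0.0067]
246 [ 0.021  -0.0003 -0.0002]
254 [ 0.0184 -0.0003 -0.0015]
262 [ 0.0156 -0.0003 -0.0023]
270 [ 0.0124 -0.0003 -0.0024]
278 [ 0.0084 -0.0003 -0.001 ]
286 [ 0.0055 -0.0003 -0.0017]
[[-0.0346, 0.0034], [-0.0344, 0.015], [-0.0355, 0.0343], [-0.0241, -0.0019], [-0.0211, -0.0023], [-0.0182, -0.0019], [-0.0152, -0.0018], [-0.0123, -0.0008], [-0.0092, -0.0019], [-0.0063, -0.0015], [-0.0033, -0.0016], [-0.0003, -0.0023], [0.0027, -0.0017], [0.0057, -0.0011], [0.0087, -0.0014], [0.0117, -0.0013], [0.0148, -0.001], [0.0176, -0.0021], [0.0208, -0.0009], [0.0237, -0.0016], [0.0351, 0.0348], [0.0336, 0.0139]]
```

servo_tool:
  series: "-0.6 0 0 -0.03 0 0 0;-0.6 0 0 -0.07 0 0 0;-0.6 0 0 -0.1 0 0 0;-0.6 0 0 -0.1 0 0 0;1 0 0 -0.1 0 0 0;1 0 0 -0.1 0 0 0;1 0 0 -0.1 0 0 0"

```text
time_s: 13.45
eef_pos: [0.5377, 0.147, 0.1747]
eef_rot: [0.043, -0.026, 0.999, 0.001]
wrist_force: [-0.6, 0.2, -0.3]
opening: 0.383
grasp_force: 0.0
```

```bash
python3 -c "
from h import *
go([.609,.002,.16],3,0); moved()"
```

```text
t 13.45 pos [0.5377 0.147  0.1747] F [-0.63  0.22 -0.34] open 0.383
shift mm [ -62.  -148.6   20.3] rv [-0.06  4.95  0.01]
shift px end [0.119 0.018] fixed [-0.154 -0.062]
shift px end [-0.011 -0.056] fixed [-0.054  0.062]
```

servo_tool:
  series: "1 0 -0.04 0 0 0 0;1 -0.02 -0.08 0 0 0 0;1 -0.04 -0.12 0 0 2.5 0;1 -0.062 -0.1485 0.005 0 5 0;1 -0.062 -0.1485 0.02 0 5 0;1 -0.062 -0.1485 0.02 0 5 0;1 -0.062 -0.1485 0.02 0 5 0;1 -0.062 -0.1485 0.02 0 5 0"

```text
time_s: 14.22
eef_pos: [0.6091, 0.0028, 0.1613]
eef_rot: [-0.0, -0.027, 1.0, -0.0]
wrist_force: [-0.5, -0.0, 0.4]
opening: -0.0
grasp_force: 0.0
```

```bash
python3 -c "
from h import *
go([.609,.002,.105],3,0); c=shot('top','topA'); s=shot('scene','scA')
a=c['img'][130:250,110:290,::-1]; cv2.imwrite('pics/A.png',cv2.hconcat([cv2.resize(a,(420,280)),cv2.resize(s['img'][210:390,220:420,::-1],(311,280))]))"
```

```text
t 14.2167 pos [0.6091 0.0028 0.1613] F [-0.46 -0.02  0.36] open -0.0
shift mm [ 0.2 -0.8 56.3] rv [-0.02 -0.    0.04]
```

View pics/A.png

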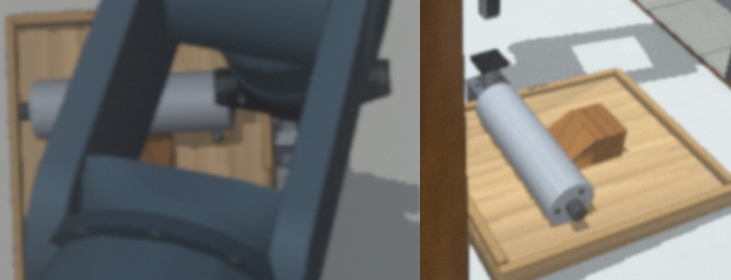

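The chock sits snug at the roller's middle, flat on the board, and the shut fingertips are above the button. Now I press.

servo_tool:
  series: "1 0 -0.0005 0.025 0 0 0;1 0 -0.0005 0.045 0 0 0;1 0 -0.0005 0.053 0 0 0;1 0 -0.0005 0.055 0 0 0;1 0 -0.0005 0.055 0 0 0"

```text
time_s: 14.73
eef_pos: [0.61, 0.0022, 0.1074]
eef_rot: [0.001, -0.027, 1.0, -0.0]
wrist_force: [-0.6, -0.6, 0.6]
opening: -0.0
grasp_force: 0.0
```

servo_tool:
  series: "1 0 0 0.003 0 0 0;1 0 0 0.006 0 0 0;1 0 0 0.009 0 0 0;1 0 0 0.012 0 0 0;1 0 0 0.015 0 0 0;1 0 0 0.018 0 0 0;1 0 0 0.018 0 0 0"

```text
time_s: 15.32
eef_pos: [0.6103, 0.0015, 0.0888]
eef_rot: [0.001, -0.026, 1.0, -0.001]
wrist_force: [2.0, 0.8, 2.5]
opening: -0.002
grasp_force: 0.8
```

servo_tool:
  series: "1 0 0 0.002 0 0 0;1 0 0 0.004 0 0 0;1 0 0 0.005 0 0 0;1 0 0 0.005 0 0 0;1 0 0 0.005 0 0 0"

```text
time_s: 15.73
eef_pos: [0.6098, 0.0016, 0.0838]
eef_rot: [0.0, -0.026, 1.0, -0.0]
wrist_force: [0.1, -0.1, 0.7]
opening: 0.002
grasp_force: 0.4
```

servo_tool:
  series: "1 0 0 0.001 0 0 0;1 0 0 0.001 0 0 0;1 0 0 0.001 0 0 0"

```text
time_s: 15.98
eef_pos: [0.6098, 0.0016, 0.083]
eef_rot: [0.0, -0.026, 1.0, -0.0]
wrist_force: [-1.8, -0.6, 4.1]
opening: 0.003
grasp_force: 1.7
```

servo_tool:
  series: "1 0 0 0.001 0 0 0;1 0 0 0.001 0 0 0;1 0 0 0.001 0 0 0"

```text
time_s: 16.23
eef_pos: [0.6099, 0.0016, 0.083]
eef_rot: [0.0, -0.026, 1.0, -0.001]
wrist_force: [-4.4, -0.5, 10.4]
opening: 0.001
grasp_force: 5.2
```

servo_tool:
  series: "1 0 0 0.001 0 0 0;1 0 0 0.001 0 0 0;1 0 0 0.001 0 0 0"

```text
time_s: 16.48
eef_pos: [0.6099, 0.0016, 0.0829]
eef_rot: [0.0, -0.026, 1.0, -0.001]
wrist_force: [-8.3, 0.5, 16.4]
opening: 0.002
grasp_force: 8.5
```

The button is hard against its stop: z stays at 0.083 while the force rises to 16 N. I lift away and check.

servo_tool:
  series: "1 0 0 -0.02 0 0 0;1 0 0 -0.06 0 0 0;1 0 0 -0.1 0 0 0;1 0 0.03 -0.12 0 0 0;1 0.04 -0.04 -0.12 0 0 0;1 0.08 -0.08 -0.12 0 0 0;1 0.1 -0.12 -0.12 0 0 0;1 0.1 -0.16 -0.12 0 0 0;1 0.1 -0.2 -0.12 0 0 0;1 0.1 -0.22 -0.12 0 0 0;1 0.1 -0.22 -0.12 0 0 0;1 0.1 -0.22 -0.12 0 0 0"

```text
time_s: 17.48
eef_pos: [0.5208, -0.2282, 0.201]
eef_rot: [0.001, -0.024, 1.0, -0.001]
wrist_force: [0.7, 0.8, 0.2]
opening: 0.001
grasp_force: 0.0
```

```bash
python3 -c "
from h import *
moved(); c=shot('top','topB'); roller('topB'); s=shot('scene','scB'); P=cloud(c)
Q=P[160:215,225:270].reshape(-1,3); Q=Q[(Q[:,2]>.05)&(Q[:,2]<.1)&(Q[:,1]<.015)]; print('btn z',np.median(Q[:,2]),len(Q))
a=c['img'][130:250,110:290,::-1]; cv2.imwrite('pics/B.png',cv2.hconcat([cv2.resize(a,(420,280)),cv2.resize(s['img'][210:390,220:420,::-1],(311,280))]))"
```

```text
shift px end [ 0.051 -0.111] fixed [-0.06  -0.165]
shift px end [-0.156  0.038] fixed [-0.044 -0.028]
roller x [0.6277  0.07399] 910
roller x [0.62766 0.07413] 454
roller x [0.62774 0.07386] 456
btn z 0.05757897125505529 291
```

View pics/B.png

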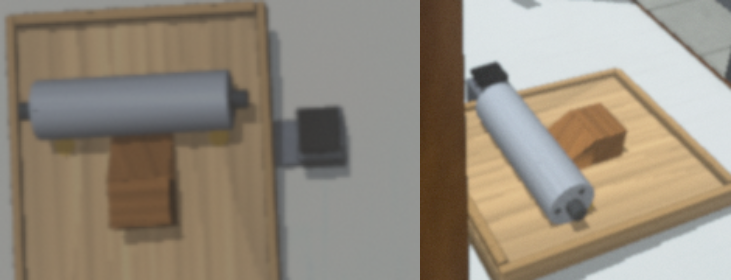

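The pins are sunk and the button is down (58 mm). The chock is centred under the roller, which is still at x = 0.6277.

```bash
python3 -c "
from bench import ctrl
print(ctrl.hand_in())"
```

```text
the job is handed in; nothing more can be done
None
```

The job is handed in: the chock alone now holds the roller, which sits within about 0.2 mm of where it started, with the button fully down and the pins sunk; during the approach the chock briefly pushed the roller about 2 mm uphill, and I backed off so it rolled down to the pins again before I pressed the button.

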